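Change over the slides on a warming plate and start the next run

ROBOT

A 6-joint arm with a two-finger parallel gripper is mounted at the origin on the work surface. World frame = base frame: x ahead of the robot, y to its left, z up, the work surface at z = 0. Lengths are in m, angles in rad, forces in N, time in s.
With the tool pointing down it reaches from about 0.275 to 1 m from the base axis. Payload 8.4 kg.
Tool frame: the origin (TCP) lies between the finger pads; the fingertips stand 8 mm ahead of it and the grasp point (between the pads) lies 11 mm behind it; z points along the fingers, y is the line along which they close (so a half turn about z gives the same grasp; the last joint's range is limited). The gripper opens to 85 mm and grips with 20 to 120 N. Pads are 22 mm wide; open, the fingers measure 114 mm over their backs; the gripper's body (76 mm by 85 mm) begins 54 mm behind the grasp point. The pads swing forward as they close: fully open they stand 13 mm farther back than shut.
Start: joints at [1.238, 0.353, 1.633, -0, 1.155, -0.002], TCP at [0.203, 0.591, 0.239] pointing down, gripper open.
Joint ranges: [-2.63, 2.63], [-0.92, 2.1], [0.06, 2.66], [-1.3, 4.44], [0, 2.69], [-3.02, 3.02]. Speed limits (rad/s): [2.22, 2.22, 2.79, 3.14, 3.14, 3.14].

INTERFACE

Orientations are given as a rotation vector (axis times angle).
In Python, from station import manip, ik, optics, sign_off gives the robot as it stands. The module is installed in compiled form; this text tells all that it offers. Calls block until the motion is done:
- manip.reach(position, orientation): joint-space move of the TCP to a pose.
- manip.servo_line(position, speed=0.15, rot=None, max_force=None): straight line of the TCP; rot=None keeps the orientation; speed is the mean speed in m/s. With max_force (N) it stops when the force on the tool has changed by that much, and returns True; else False.
- manip.goto_joints(angles): joint-space move.
- manip.grip(opening, squeeze=None): finger opening in m; squeeze is the grip in N (None keeps the last); returns when the fingers have stopped.
- manip.hold(seconds).
- ik(position, orientation): joint angles nearest the present ones, or None.
- manip.state(): the state.
- optics.get_image(name): name is "scene" or "top" or "wrist"; returns the picture (384x512x3 uint8, red, green, blue); there is no depth.
- optics.calibration(name): a dict with "intrinsics" (3x3 intrinsics, pixels), "k1" (the pictures are not rectified: a ray, as slopes to the right and down, at radius r is drawn at 1 + k1 r^2 times it, then the intrinsics apply), "eye" and "attitude" of the camera in the world. Camera axes: x right, y down, z forward; pixel columns grow to the right and rows downward; lengths in m; the calibration is good to about 2 mm. A picture is of the moment at which its call begins: read the wrist's pose just before it. calibration takes no time and is no camera call; for the wrist camera it gives the pose at the moment of the call.
A pose or a line that the arm cannot do raises manip.PlanningError and nothing moves.
- sign_off(): hands the job in; it is judged then, once.
The state is a dict: "clock": time; "joint_positions": joint angles; "dq": joint speeds; "tau": joint torques, N m; "tcp_pos": TCP position; "tool_rot": TCP orientation; "ft_force": force on the tool from outside, world axes, zero at the start; "moment": the same for the moment, N m; "gripper_width": finger opening in m; "grasp_force": force on a finger pad.
Only numpy, scipy, OpenCV 4.12 (cv2) and the standard library are available. Lean on these libraries where they do the work, as an engineer would, in place of code of your own. Each camera call takes 0.05 s, during which the arm holds its last target. There are 200 camera calls.

TASK

Change over the slide warmer: lay every finished carrier (orange tab) flat in the yellow tray, not stacked, and every new carrier (blue tab) flat inside its own white outline on the dark plate, with its blue tab towards the plate's blue stripe. Then turn the dial so that its white pointer meets the green marker, leaving the marker where it is, and only then press the green start button right down and let go. The carriers hold thin glass, so pinch them gently (set the grip to about 20 to 30 N, never over 45), and do not knock the other things on the bench about.

Things in the scene. Friction and masses are not known exactly. Their poses are not given: they have to be found in the camera images.
- plate: fixed slide warming plate, white base 130 (x) x 340 (y) mm, dark steel top 30 mm above the bench. Origin under its centre on the bench, z up. A blue stripe runs along its -x edge. Four flat white painted outlines (bays), 92 mm along x by 36 mm, are centred at x = 0, y = -112.5, -37.5, 37.5 and 112.5 mm
- new1: loose new slide carrier, blue tab: grey frame, 84 x 30 x 10 mm, 40 g; the tab is the last 14 mm at the +x end, 14 mm high. A grip rib to pinch stands in the middle, 36 mm along x, 12 mm wide, 10 to 24.5 mm up. Origin under its centre, x along its length towards the tab, z up. Starts on the bench; None if absent. Belongs in any bay, x pointing to the plate's -x
- new2: loose new slide carrier, blue tab: grey frame, 84 x 30 x 10 mm, 40 g; the tab is the last 14 mm at the +x end, 14 mm high. A grip rib to pinch stands in the middle, 36 mm along x, 12 mm wide, 10 to 24.5 mm up. Origin under its centre, x along its length towards the tab, z up. Starts on the bench; None if absent. Belongs in any bay, x pointing to the plate's -x
- new3: loose new slide carrier, blue tab: grey frame, 84 x 30 x 10 mm, 40 g; the tab is the last 14 mm at the +x end, 14 mm high. A grip rib to pinch stands in the middle, 36 mm along x, 12 mm wide, 10 to 24.5 mm up. Origin under its centre, x along its length towards the tab, z up. Starts on the bench; None if absent. Belongs in any bay, x pointing to the plate's -x
- new1_tab (a point): top of the tab of new1, 35 mm along +x from its centre, 14 mm up
- new2_tab (a point): top of the tab of new2, 35 mm along +x from its centre, 14 mm up
- new3_tab (a point): top of the tab of new3, 35 mm along +x from its centre, 14 mm up
- done1: loose finished slide carrier, orange tab: same shape, size, rib and axes as the new ones. Starts on the warming plate; None if absent. Belongs flat on the floor of the yellow tray, either way round
- done2: loose finished slide carrier, orange tab: same shape, size, rib and axes as the new ones. Starts on the warming plate; None if absent. Belongs flat on the floor of the yellow tray, either way round
- tray: fixed yellow tray 150 (x) x 180 (y) x 12 mm high, walls 4 mm; inner floor about 4 to 5 mm above the bench. Origin under its centre, z up
- console: fixed white control box 140 (x) x 170 (y) x 50 mm high with the dial and the start button on top. Origin under its centre, z up; the dial's axis is at x 0, y 22 mm, the button at x 0, y -58 mm
- dial (a joint): angle of the black dial, 0 to 4.71 rad, growing clockwise seen from above; stays where it is left. It has a 60 mm skirt and an upright bar grip 50 x 16 mm, 32 mm high, top 92 mm above the bench (pinch it at 80 to 88 mm). The white pointer lies along one end of the bar, which at angle q points along console yaw + 2.356 - q
- dial_pointer (a point): point 36 mm from the axis in the pointer's direction, just outside the skirt
- marker (a joint): angle of the green marker on the same scale as the dial (equal angles = pointer at the marker). A stiff little tab 16 x 5 mm, 5 mm above the console top, around the dial; not to be moved
- marker_point (a point): inner part of the green marker, 36 mm from the dial's axis; the pointer belongs here
- start (a joint): green push button, 24 mm across, travel 0 (out) to 0.006 m (right down), sprung, 5 N; moves down
- start_top (a point): centre of the button's top face
- oil: bystander: amber bottle, 30 mm across, 70 mm high; origin under its centre
- jar: bystander: jar 56 mm across, 60 mm high; origin under its centre
- slidebox: bystander: blue slide box 85 x 100 x 34 mm; origin under its centre
- dropper: bystander: dropper bottle 26 mm across, 75 mm high; origin under its centre
- mug: bystander: blue mug 80 mm across, 90 mm high; origin under its centre
- tweezers: bystander: steel tweezers 110 mm long, lying along their x; origin under the middle
- stainjar: bystander: jar with a red lid, 48 mm across, 70 mm high; origin under its centre
Not all that is in view belongs to the job. What is shaped like the new2 but pink is not meant.

How it is judged:
On the way, in this order (a step that is already met when the one before it is completed fails the run):
1. all finished carriers lie flat in the yellow tray and all new carriers in their own outlines, blue tabs to the stripe ((y of new1 in the frame of plate between -0.1225 and -0.1025 m or y of new1 in the frame of plate between -0.0475 and -0.0275 m or y of new1 in the frame of plate between 0.0275 and 0.0475 m or y of new1 in the frame of plate between 0.1025 and 0.1225 m) and x of new1 in the frame of plate between -0.012 and 0.012 m and angle between the x axis of each of new1, new2, new3 and the x axis of plate, either way round below 0.17 rad and x of each of new1_tab, new2_tab, new3_tab in the frame of plate below -0.015 m and angle between each of new1, new2, new3, done1, done2's own z axis and vertical below 0.1 rad and z of new1 in the frame of plate between 0.025 and 0.035 m and linear speed of each of new1, new2, new3, done1, done2 below 0.03 m/s and (y of new2 in the frame of plate between -0.1225 and -0.1025 m or y of new2 in the frame of plate between -0.0475 and -0.0275 m or y of new2 in the frame of plate between 0.0275 and 0.0475 m or y of new2 in the frame of plate between 0.1025 and 0.1225 m) and x of new2 in the frame of plate between -0.012 and 0.012 m and z of new2 in the frame of plate between 0.025 and 0.035 m and (y of new3 in the frame of plate between -0.1225 and -0.1025 m or y of new3 in the frame of plate between -0.0475 and -0.0275 m or y of new3 in the frame of plate between 0.0275 and 0.0475 m or y of new3 in the frame of plate between 0.1025 and 0.1225 m) and x of new3 in the frame of plate between -0.012 and 0.012 m and z of new3 in the frame of plate between 0.025 and 0.035 m and x of done1 in the frame of tray between -0.06 and 0.06 m and y of done1 in the frame of tray between -0.075 and 0.075 m and z of each of done1, done2 in the frame of tray below 0.009 m and x of done2 in the frame of tray between -0.06 and 0.06 m and y of done2 in the frame of tray between -0.075 and 0.075 m), for 0.2 s.
2. the dial's pointer is at the green marker (horizontal distance between dial_pointer and marker_point below 0.004 m and velocity of joint dial between -0.2 and 0.2 rad/s), for 0.3 s.
3. the start button is pressed right down (value of joint start above 0.0045 m and horizontal distance between dial_pointer and marker_point below 0.004 m), for 0.05 s.
At the end, for the whole second after the job is handed in: New carriers flat within 12 mm (along) and 10 mm (across) of a bay centre and 10 degrees of its direction, tab to the stripe; finished carriers flat on the tray's floor; dial pointer within 4 mm (at 36 mm radius, about 6 degrees) of the green marker; button out; all at rest (all of step 1 and horizontal distance between dial_pointer and marker_point below 0.004 m and value of joint start below 0.002 m); the robot touches nothing.
It fails at once if a carrier is pinched with over 45 N a finger (both pads together over 90 N) (contact force between the fingers and new1 above 90 N or contact force between the fingers and new2 above 90 N or contact force between the fingers and new3 above 90 N or contact force between the fingers and done1 above 90 N or contact force between the fingers and done2 above 90 N).
It fails at once if the green marker is shifted (distance of marker_point from where it was at the start of the episode above 0.006 m).
It fails at once if another thing on the bench is knocked aside (distance of any of oil, jar, slidebox, dropper, mug, tweezers, stainjar from where it was at the start of the episode above 0.03 m).
Of new1, new2, new3 only 2 to 3 are there at a start; the rules pass over those that are not, and their reading is None.
Of done1, done2 only 1 to 2 are there at a start; the rules pass over those that are not, and their reading is None.
At some moment in a run one of new1, new2, new3, done1, done2 may be knocked a few centimetres aside while the robot is not near it.
It also fails if it takes over 210 s, if anything falls off the work surface, if the arm or the gripper's body presses on something with over 40 N, if the wrist force passes 120 N, or if a joint passes its speed limit or range.

## Working session

There is one attempt and no reset: what is moved stays moved. The work goes in short steps, each a Python script; the robot and the scene stay as the last script left them, time stands still between calls to the robot, and variables do not carry over. Pictures are saved under pics/ and viewed, at most 14 in all, crops included, and the job is handed in when it is done.

```bash
mkdir -p pics; ls
python3 - <<'E'
from station import manip, ik, optics, sign_off
import cv2
for n in ("top","scene"):
    im=optics.get_image(n); cv2.imwrite(f"pics/{n}0.png",im[:,:,::-1])
    c=optics.calibration(n); print(n,c)
print(manip.state()["clock"], manip.state()["tool_rot"])
E
```

```text
pics
top {'intrinsics': array([[352.77967745,   0.        , 254.32213747],
       [  0.        , 352.77967745, 184.7645695 ],
       [  0.        ,   0.        ,   1.        ]]), 'k1': -0.07342299827950337, 'eye': array([0.42501928, 0.01069208, 0.97335632]), 'attitude': array([-2.16078743,  2.19832994, -0.08290375])}
scene {'intrinsics': array([[374.50512505,   0.        , 259.32206075],
       [  0.        , 374.50512505, 196.0958611 ],
       [  0.        ,   0.        ,   1.        ]]), 'k1': 0.03044973768768928, 'eye': array([0.78094364, 0.44060396, 0.96707455]), 'attitude': array([-0.80356739, -2.77703653,  0.75462807])}
0.1 [-5.17292268e-01 -3.09850501e+00  1.90213014e-03]
```

```bash
python3 -c "
import cv2
for n in ('top','scene'):
    cv2.imwrite(f'pics/{n}0b.png',cv2.resize(cv2.imread(f'pics/{n}0.png'),(800,600),interpolation=cv2.INTER_CUBIC))"
```

```text
(no output)
```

View pics/top0b.png

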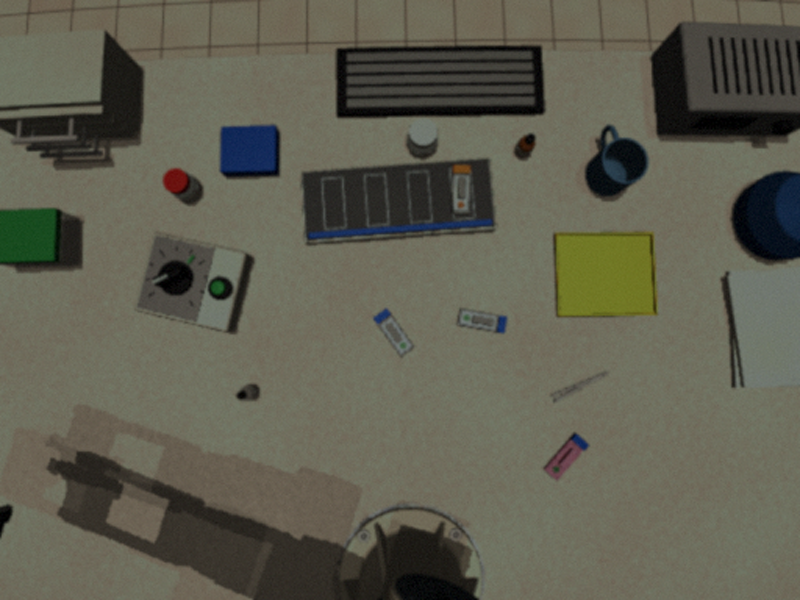

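View pics/scene0b.png

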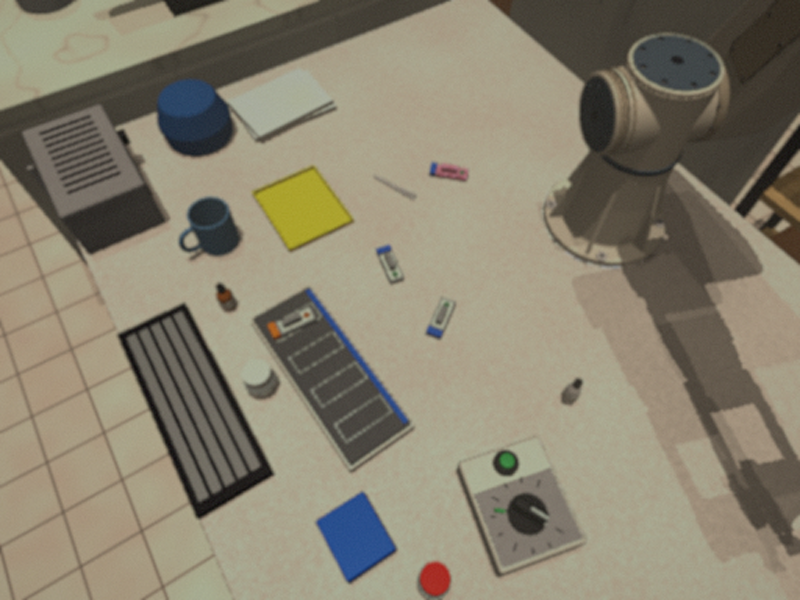

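The top view (800x600) shows the finished carrier on the plate at (461,190) and new carriers at (393,332), tab upper left, and (482,321), tab right. The decoy is pink at (566,456), the tray is at (605,274), the dial at (176,278) and the button at (219,288). The scene view agrees. There are two new carriers and one finished one. Next I'll write helpers and take rough positions.

```bash
cat > h.py <<'E'
from station import manip, ik, optics, sign_off
import numpy as np, cv2
from scipy.spatial.transform import Rotation as R
def rays(cal,px):
    K=cal["intrinsics"]; k=cal["k1"]
    d=(np.atleast_2d(px).astype(float)-K[:2,2])/[K[0,0],K[1,1]]
    u=d.copy()
    for _ in range(20): u=d/(1+k*(u**2).sum(1,keepdims=True))
    return R.from_rotvec(cal["attitude"]).apply(np.c_[u,np.ones(len(u))])
def toplane(cal,px,z):
    r=rays(cal,px); e=cal["eye"]
    return e+r*((z-e[2])/r[:,2:])
def shoot(name,fn=None):
    cal=optics.calibration(name); im=optics.get_image(name)
    if fn: cv2.imwrite(f"pics/{fn}.png",cv2.resize(im[:,:,::-1],(800,600),interpolation=cv2.INTER_CUBIC))
    return cal,im
def mask(im,lo,hi):
    return cv2.inRange(cv2.cvtColor(im,cv2.COLOR_RGB2HSV),np.array(lo),np.array(hi))
COL=dict(blue=((105,120,50),(130,255,255)),orange=((5,140,110),(18,255,255)),yellow=((22,150,80),(34,255,255)),green=((50,110,40),(80,255,255)))
def blobs(im,c,amin=15):
    cs,_=cv2.findContours(mask(im,*COL[c]),cv2.RETR_EXTERNAL,cv2.CHAIN_APPROX_NONE)
    return sorted([k for k in cs if cv2.contourArea(k)>=amin],key=cv2.contourArea,reverse=True)
def cen(c):
    m=cv2.moments(c); return np.array([m["m10"],m["m01"]])/m["m00"]
def down(yaw):  # tool x axis at yaw in world, z down
    return (R.from_euler("z",yaw)*R.from_euler("x",np.pi)).as_rotvec()
E
python3 - <<'E'
from h import *
np.set_printoptions(precision=3,suppress=True)
cal=optics.calibration("top"); im=cv2.imread("pics/top0.png")[:,:,::-1].copy()
for c,z in (("blue",.014),("orange",.044),("yellow",.012),("green",.055)):
    for b in blobs(im,c,12):
        p=cen(b); print(c,cv2.contourArea(b),p/.64,toplane(cal,p,z)[0,:2], toplane(cal,cv2.boxPoints(cv2.minAreaRect(b)),z)[:,:2].ravel() if cv2.contourArea(b)>200 else "")
def P(l,z): return toplane(cal,np.array(l)*.64,z)[:,:2]
print("new",P([(393,332),(482,321)],.012).ravel(),"done",P([(461,190)],.04))
print("plate corners",P([(303,172),(488,160),(494,222),(307,236)],.03).ravel())
print("dial",P([(176,278)],.09),"others",P([(249,391),(580,386),(566,456),(423,150),(527,152)],0).ravel())
w=optics.calibration("wrist"); s=manip.state()
T=R.from_rotvec(s["tool_rot"]); print("cam in tool",T.inv().apply(w["eye"]-s["tcp_pos"]),(T.inv()*R.from_rotvec(w["attitude"])).as_matrix(),w["intrinsics"],T.as_matrix())
E
```

```text
blue 944.5 [248.064 148.427] [0.759 0.278] [0.802 0.329 0.799 0.229 0.717 0.228 0.72  0.328]
blue 431.0 [789.104 205.96 ] [ 0.641 -0.711] [ 0.7   -0.688  0.7   -0.735  0.582 -0.724  0.583 -0.677]
blue 346.0 [399.332 228.077] [0.608 0.008] [ 0.605  0.17   0.624 -0.154  0.612 -0.154  0.593  0.169]
blue 34.5 [579.197 441.184] [ 0.231 -0.297] 
blue 31.0 [381.426 315.474] [0.455 0.041] 
blue 30.5 [501.016 323.83 ] [ 0.437 -0.166] 
yellow 3080.0 [603.599 273.691] [ 0.521 -0.352] [ 0.596 -0.271  0.594 -0.45   0.448 -0.442  0.452 -0.265]
green 1114.5 [ 27.063 234.954] [0.604 0.66 ] [0.651 0.715 0.648 0.61  0.556 0.606 0.559 0.71 ]
green 53.0 [217.006 287.141] [0.506 0.317] 
new [ 0.426  0.022  0.442 -0.134] done [[ 0.668 -0.1  ]]
plate corners [ 0.708  0.175  0.724 -0.15   0.613 -0.157  0.594  0.168]
dial [[0.519 0.374]] others [ 0.326  0.277  0.324 -0.306  0.203 -0.277  0.754 -0.038  0.748 -0.227]
cam in tool [ 0.083  0.    -0.134] [[ 0.001 -0.947 -0.321]
 [ 1.     0.001 -0.   ]
 [ 0.    -0.321  0.947]] [[306.879   0.    257.458]
 [  0.    306.879 187.438]
 [  0.      0.      1.   ]] [[-0.946  0.325 -0.   ]
 [ 0.325  0.946 -0.001]
 [ 0.    -0.001 -1.   ]]
```

Run:
```python
from h import *
import pickle
out={}
for n,(x,y) in dict(console=(.51,.35),plate=(.655,.01),new=(.43,-.05),tray=(.52,-.35)).items():
    q1=np.arctan2(y,x); yaw=q1+np.pi/2; off=-.03 if n!="console" else -.02
    manip.reach([x-off*np.cos(yaw),y-off*np.sin(yaw),.2],down(yaw)); manip.hold(.3)
    out[n]=shoot("wrist",n)
pickle.dump(out,open("w.pkl","wb")); print(manip.state()["clock"])
ims=[cv2.resize(out[n][1][:,:,::-1],(400,300),interpolation=cv2.INTER_AREA) for n in ("console","plate","new","tray")]
cv2.imwrite("pics/mosaic.png",np.vstack([np.hstack(ims[:2]),np.hstack(ims[2:])]))
```

```text
6.3917
```

View pics/mosaic.png

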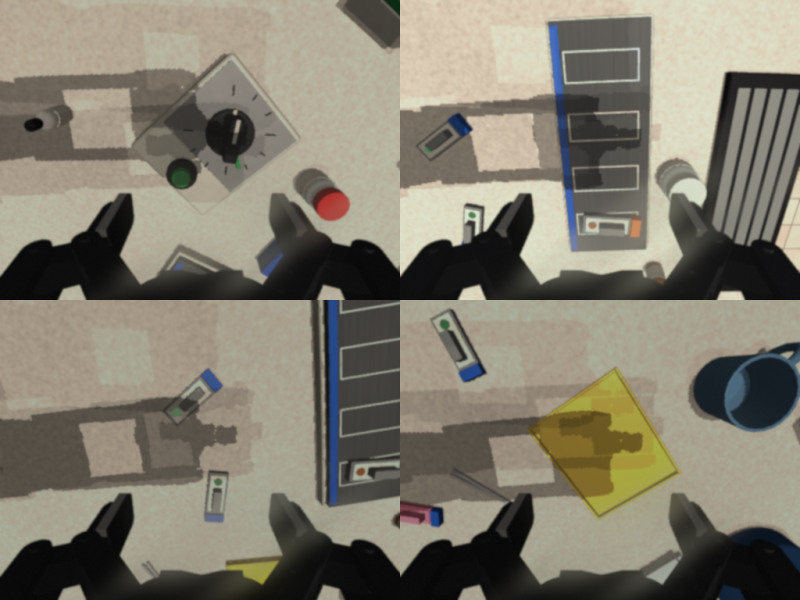

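The mosaic (clockwise from top left: console, plate, tray, new) shows everything clearly. The pointer is at (236,125) and the marker at (237,162) in the console tile. The bays in the plate tile are at y≈66, 127, 178 and 222, and the finished carrier sits in the lowest one. Next I'll measure the plate, tray and console from these images.

Run:
```python
from h import *
import pickle
np.set_printoptions(precision=4,suppress=True)
o=pickle.load(open("w.pkl","rb"))
cal,im=o["plate"]
g=cv2.cvtColor(im,cv2.COLOR_RGB2GRAY)
tophat=cv2.morphologyEx(g,cv2.MORPH_TOPHAT,np.ones((9,9)))
m=(tophat>25).astype(np.uint8)*255
cs,_=cv2.findContours(m,cv2.RETR_LIST,cv2.CHAIN_APPROX_NONE)
vis=im[:,:,::-1].copy()
for c in cs:
    if cv2.contourArea(c)<1500: continue
    q=cv2.minAreaRect(c); b=cv2.boxPoints(q); w=toplane(cal,b,.03)[:,:2]
    s=np.linalg.norm(w[1]-w[0]),np.linalg.norm(w[2]-w[1])
    print("bay?",q[0],w.mean(0),s); cv2.drawContours(vis,[b.astype(int)],0,(0,0,255),1)
for n,z in (("plate",.0302),("new",.0302)):
    cal,i2=o[n]
    b=blobs(i2,"blue",500)
    for c in b[:1]:
        w=toplane(cal,cv2.boxPoints(cv2.minAreaRect(c)),z)[:,:2]; print(n,"stripe",w.ravel())
cal,i3=o["tray"]; c=blobs(i3,"yellow",500)
c=cv2.convexHull(np.vstack(c)); w=toplane(cal,cv2.boxPoints(cv2.minAreaRect(c)),.012)[:,:2]
print("tray",w.mean(0),w.ravel())
cal,i4=o["console"]
for c in blobs(i4,"green",20)+blobs(i4,"blue",60): print("console g",cen(c),cv2.contourArea(c),toplane(cal,cen(c),.055)[0,:2])
crop=cv2.resize(i4[70:290,150:400][:,:,::-1],None,fx=2.4,fy=2.4,interpolation=cv2.INTER_CUBIC)[:500]
out=np.zeros((600,800,3),np.uint8); out[:500,:600]=crop; 
cv2.imwrite("pics/cons.png",crop); cv2.imwrite("pics/vis.png",vis)
```

```text
bay? (262.8433532714844, 227.9723358154297) [ 0.6613 -0.0263] (np.float64(0.08749497778430285), np.float64(0.034324803335107366))
bay? (263.4256896972656, 228.00318908691406) [ 0.6619 -0.0264] (np.float64(0.09295868901616676), np.float64(0.04055035286385981))
bay? (260.1030578613281, 161.55499267578125) [0.6568 0.0484] (np.float64(0.08757886178605388), np.float64(0.03507003284143917))
bay? (260.502685546875, 161.31622314453125) [0.6572 0.0486] (np.float64(0.09229541759327832), np.float64(0.0395218795752479))
bay? (257.638427734375, 84.22611999511719) [0.653  0.1233] (np.float64(0.0873636398904347), np.float64(0.0338307517615263))
bay? (257.6734924316406, 83.98030090332031) [0.653  0.1234] (np.float64(0.09287264666453401), np.float64(0.0399842035160093))
plate stripe [ 0.5917  0.1667  0.6008  0.1676  0.6204 -0.1171  0.6083 -0.1188]
new stripe [ 0.5927  0.117   0.604   0.1161  0.6243 -0.1519  0.6095 -0.1502]
tray [ 0.522  -0.3488] [ 0.4525 -0.2661  0.5963 -0.2689  0.6016 -0.4245  0.4375 -0.4358]
console g [505.   6.] 162.0 [0.5831 0.6029]
console g [225.179  225.5617] 27.0 [0.5011 0.3061]
console g [232.9935 237.098 ] 25.5 [0.5147 0.2997]
console g [304.0355 209.3546] 23.5 [0.5556 0.365 ]
console g [345.9427 343.82  ] 81.5 [0.7007 0.2569]
```

View pics/cons.png

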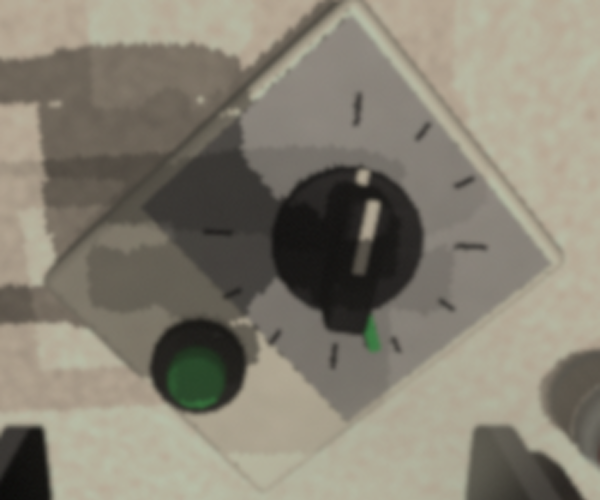

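Run:
```python
from h import *
import pickle
np.set_printoptions(precision=4,suppress=True)
o=pickle.load(open("w.pkl","rb")); cal,im=o["console"]
P=lambda l,z: toplane(cal,np.array(l)/2.4+[150,70],z)[:,:2]
c=P([(350,5),(558,257),(262,490),(48,275)],.05); print("corners",c,c.mean(0),np.linalg.norm(np.diff(c,axis=0),axis=1))
print("btn ring .05/.06",P([(198,365)],.052)); print("btn cap",P([(197,378)],.06))
print("skirt",P([(347,240)],.06)); print("ptr line",P([(372,203),(358,272)],.092), "tip",P([(362,177)],.06)); print("marker",P([(371,333)],.055))
ct=optics.calibration("top")
Q=lambda l,z: toplane(ct,np.array(l)*.64,z)[:,:2]
print("top: btn",Q([(219,288)],.06),"dial bar",Q([(176,278)],.09),"marker",Q([(192,258)],.055),"corners",Q([(157,234),(248,252),(230,331),(138,310)],.05))
```

```text
corners [[0.4732 0.4627]
 [0.5998 0.434 ]
 [0.5637 0.2757]
 [0.4338 0.3103]] [0.5176 0.3707] [0.1298 0.1624 0.1344]
btn ring .05/.06 [[0.5057 0.3122]]
btn cap [[0.507  0.3106]]
skirt [[0.5226 0.3927]]
ptr line [[0.5135 0.4128]
 [0.5242 0.3907]] tip [[0.5125 0.4156]]
marker [[0.5556 0.3659]]
top: btn [[0.5037 0.312 ]] dial bar [[0.5188 0.3738]] marker [[0.5561 0.3609]] corners [[0.5999 0.4253]
 [0.5652 0.2658]
 [0.4316 0.2959]
 [0.4694 0.4562]]
```

```bash
cat >> h.py <<'E'
COL["blue"]=((100,110,40),(132,255,255)); COL["orange"]=((4,130,70),(18,255,255))
def hover(c,yaw,z=.13):
    manip.reach([c[0]-.083*np.cos(yaw),c[1]-.083*np.sin(yaw),z],down(yaw)); manip.hold(.25)
def locate(cal,im,col,c,zb,tabrange=.075):
    """carrier (x,y,yaw) from its tab rectangle and the dot/tab axis; zb = support height"""
    best=None
    for b in blobs(im,col,60):
        r=cv2.minAreaRect(b); w=toplane(cal,cv2.boxPoints(r),zb+.014)[:,:2]; m=w.mean(0)
        if np.linalg.norm(m-c[:2])>tabrange: continue
        e1,e2=w[1]-w[0],w[2]-w[1]; l=sorted([np.linalg.norm(e1),np.linalg.norm(e2)])
        if l[1]>.04 or l[1]<.02: continue
        L=e1 if np.linalg.norm(e1)>np.linalg.norm(e2) else e2
        n=np.array([L[1],-L[0]])/np.linalg.norm(L)
        if n@(m-c[:2])<0: n=-n
        print("tab",m,"size",l,"yaw",np.arctan2(n[1],n[0]))
        best=m,n
    if best is None: return None
    m,n=best
    return np.array([*(m-.035*n),np.arctan2(n[1],n[0])])
E
python3 - <<'E'
from h import *
import pickle
np.set_printoptions(precision=4,suppress=True)
o={};ims=[]
for n,c,ty,col,zb in (("A",(.426,.022),.58,"blue",0),("B",(.442,-.134),1.42,"blue",0),("D",(.666,-.101),.057,"orange",.03)):
    hover(c,ty,.12+zb); o[n]=cal,im=shoot("wrist"); p=locate(cal,im,col,np.array(c),zb); print(n,p)
    v=im[:,:,::-1].copy()
    if p is not None:
        # project model corners by simple pinhole for a check
        f=np.array([[42,15],[-42,15],[-42,-15],[42,-15]])/1000; a=p[2]
        w=np.c_[f@np.array([[np.cos(a),np.sin(a)],[-np.sin(a),np.cos(a)]])+p[:2],np.full(4,zb+.01)]
        u=R.from_rotvec(cal["attitude"]).inv().apply(w-cal["eye"]); s=u[:,:2]/u[:,2:]; s*=1+cal["k1"]*(s**2).sum(1,keepdims=True)
        px=s*cal["intrinsics"][0,0]+cal["intrinsics"][:2,2]; cv2.polylines(v,[px.astype(np.int32)],True,(0,0,255),1)
    ims.append(v[0:270,140:400])
pickle.dump(o,open("w2.pkl","wb")); cv2.imwrite("pics/car.png",np.hstack(ims)); print(manip.state()["clock"])
E
```

```text
tab [0.4544 0.0422] size [np.float64(0.013094293550019372), np.float64(0.028237396507142545)] yaw 0.6108219778043681
A [0.4258 0.0221 0.6108]
tab [ 0.4373 -0.1661] size [np.float64(0.013119312643808022), np.float64(0.02771750042839028)] yaw -1.7204255545211826
B [ 0.4425 -0.1315 -1.7204]
tab [ 0.7062 -0.1002] size [np.float64(0.014060029280124469), np.float64(0.029470354545137425)] yaw -0.051106746895319154
D [ 0.6712 -0.0985 -0.0511]
11.2417
```

View pics/car.png

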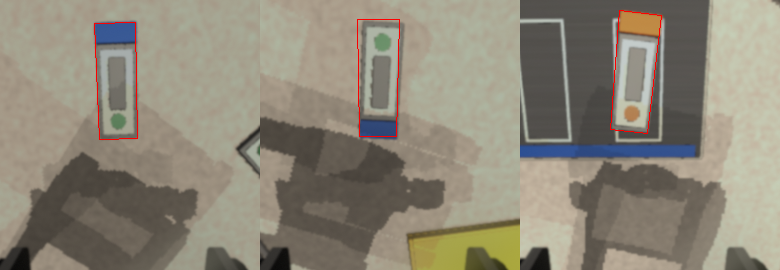

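The overlays fit all three carriers. Now I'll move the finished carrier to the tray, then look again and place each new one.

```bash
cat >> h.py <<'E'
def pick(p,zb,ty):
    o=down(ty); manip.grip(.04,25); manip.reach([p[0],p[1],.13+zb],o)
    manip.servo_line([p[0],p[1],zb+.05],.15)
    if manip.servo_line([p[0],p[1],zb+.0205],.06,max_force=8): print("touch going down",manip.state()["tcp_pos"])
    manip.grip(.0,25); manip.hold(.2); s=manip.state(); print("grip",s["gripper_width"],s["grasp_force"])
    zg=s["tcp_pos"][2]-zb
    manip.servo_line([p[0],p[1],zb+.13],.12); print("lifted",manip.state()["gripper_width"]); return zg
def place(xy,zb,ty,zg):
    manip.reach([*xy,zb+.12],down(ty)); manip.hold(.2)
    manip.servo_line([*xy,zb+zg+.015],.15)
    t=manip.servo_line([*xy,zb+zg+.0005],.03,max_force=6); print("contact",t,manip.state()["tcp_pos"])
    manip.grip(.04); manip.hold(.1); manip.servo_line([*xy,zb+.13],.15); print("clock",manip.state()["clock"])
E
python3 - <<'E'
from h import *
zg=pick((.6712,-.0985),.03,-.051)
print(zg); place((.522,-.352),.0045,-.051,zg)
hover((.522,-.352),-.051,.14); cal,im=shoot("wrist","tray1"); print(locate(cal,im,"orange",np.array((.522,-.352)),.0045))
E
```

```text
grip 0.011178499309169155 27.89588212966919
lifted 0.011187371790390881
0.02095535140329574
contact False [ 0.52195124 -0.35197107  0.02584922]
clock 19.2
tab [ 0.55616229 -0.35328686] size [np.float64(0.012520288698913388), np.float64(0.02781099717079854)] yaw -0.049905815721247714
[ 0.52120586 -0.35154088 -0.04990582]
```

View pics/tray1.png

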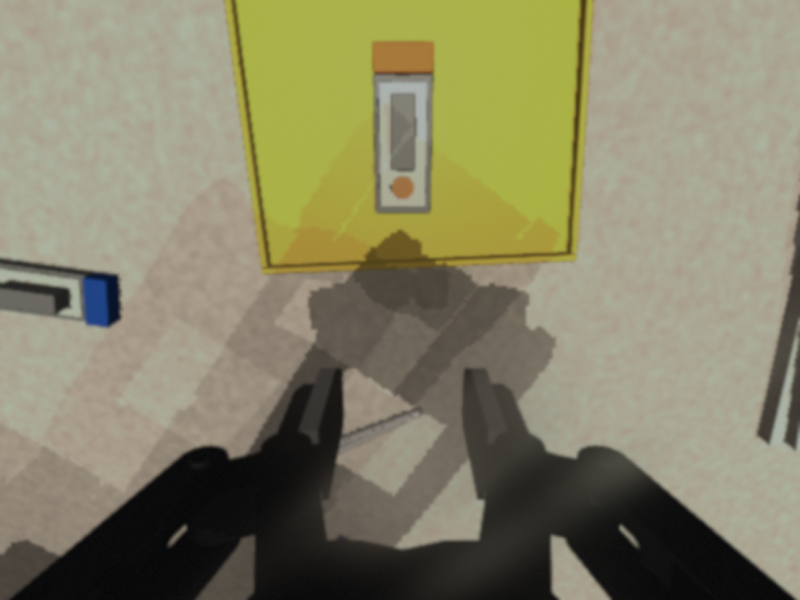

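The finished carrier lies flat in the tray, at (403,130). Now the new carriers, each with a fresh look first.

Run:
```python
from h import *
np.set_printoptions(precision=4,suppress=True)
for n,c,ty,xy,flip in (("B",(.4425,-.1315),1.42,(.6616,-.0264),True),("A",(.4258,.0221),.611,(.653,.1234),False)):
    hover(c,ty,.12); cal,im=shoot("wrist",n+"1"); p=locate(cal,im,"blue",np.array(c),0); print(n,p)
    if p is None or np.linalg.norm(p[:2]-c)>.05: print("MOVED"); break
    ty=p[2]+(np.pi if flip else 0); ty=(ty+np.pi)%(2*np.pi)-np.pi
    zg=pick(p,0,ty)
    if manip.state()["gripper_width"]<.009: print("MISSED"); break
    py=.0567 if flip else np.pi+.0567
    place(xy,.03,py,zg)
hover((.657,.03),.0567,.2); cal,im=shoot("wrist","pl2")
for xy in ((.6616,-.0264),(.653,.1234)): print(locate(cal,im,"blue",np.array(xy),.03))
```

```text
tab [ 0.4373 -0.1663] size [np.float64(0.013240146127576537), np.float64(0.027353045303662706)] yaw -1.7528235981853502
B [ 0.4436 -0.1319 -1.7528]
grip 0.010946019063078067 27.697424590587616
lifted 0.011169525847497204
contact True [ 0.6613 -0.0264  0.0509]
clock 29.2
tab [0.4545 0.042 ] size [np.float64(0.013004591243753728), np.float64(0.027463041753035607)] yaw 0.6112606808111575
A [0.4259 0.0219 0.6113]
grip 0.011227457282107575 28.138352036476135
lifted 0.010955747752890875
contact True [0.6527 0.1233 0.0509]
clock 39.1833
tab [ 0.6249 -0.0266] size [np.float64(0.01296642583935305), np.float64(0.028806115766830984)] yaw -3.081471890452255
[ 0.6598 -0.0245 -3.0815]
tab [0.618  0.1204] size [np.float64(0.012016166277706608), np.float64(0.03174944309584813)] yaw -3.08878286266846
[ 0.6529  0.1223 -3.0888]
```

View pics/pl2.png

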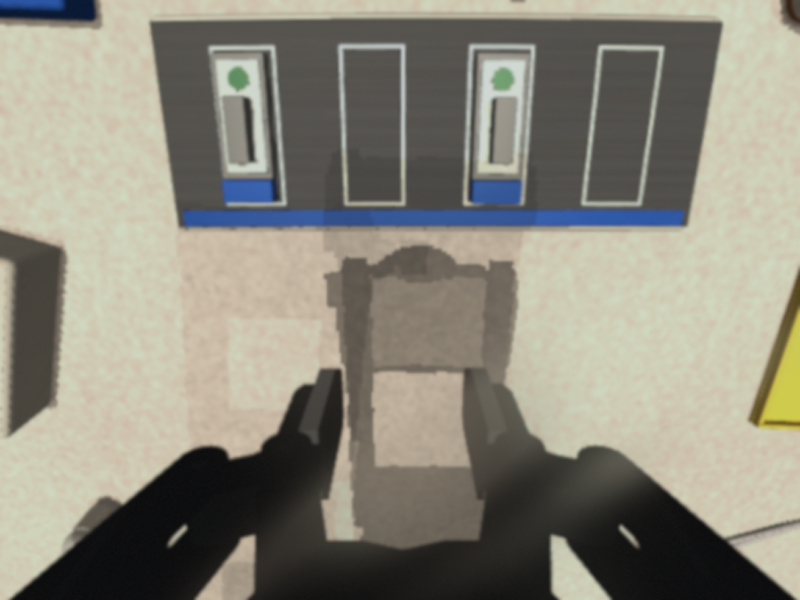

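Both new carriers lie inside their outlines, tabs at (247,190) and (497,190) next to the stripe. Next I'll take a close look at the dial.

Run:
```python
from h import *
import pickle
hover((.5225,.390),2.2,.19); cal,im=shoot("wrist"); pickle.dump((cal,im),open("d.pkl","wb"))
cv2.imwrite("pics/dial1.png",cv2.resize(im[0:200,160:410,::-1],None,fx=3,fy=3,interpolation=cv2.INTER_CUBIC)); print(manip.state()["clock"])
```

```text
43.8
```

View pics/dial1.png

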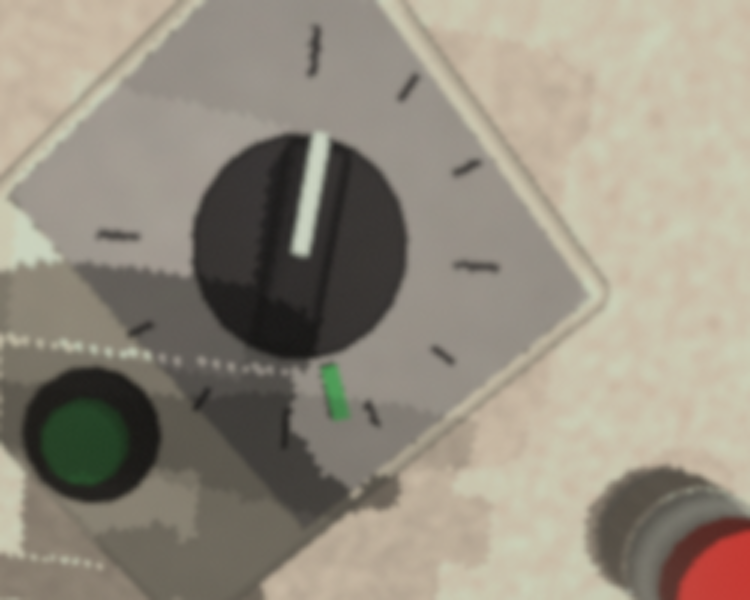

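The pointer runs from (300,256) up to its tip at (320,133). The skirt centre is at about (300,246), the marker at (335,391) and the button cap at (85,441).

Run:
```python
from h import *
import pickle
np.set_printoptions(precision=4,suppress=True)
cal,im=pickle.load(open("d.pkl","rb"))
P=lambda l,z: toplane(cal,np.array(l)/3+[160,0],z)[:,:2]
ax=P([(300,246)],.058)[0]; print("axis",ax, "skirt diam",np.linalg.norm(P([(192,246)],.058)-P([(408,246)],.058)))
b=P([(300,256),(320,133)],.0925); d=b[1]-b[0]; print("line",b,np.degrees(np.arctan2(d[1],d[0])))
m=P([(329,366),(335,391),(342,418)],.055); r=m-ax; print("marker",m,np.linalg.norm(r,axis=1),np.degrees(np.arctan2(r[:,1],r[:,0])))
d=m[2]-m[0];print(np.degrees(np.arctan2(d[1],d[0])))
print("button",P([(85,441)],.058),P([(91,435)],.051))
for yaw in np.radians([-70+0,110,-37,143,-37+360]): 
    q=ik([ax[0],ax[1],.12],down(yaw)); print(np.degrees(yaw),None if q is None else q[5])
```

```text
axis [0.5237 0.392 ] skirt diam 0.059251105115517406
line [[0.525  0.3899]
 [0.5127 0.4145]] 116.49910559637169
marker [[0.5499 0.3704]
 [0.5556 0.3657]
 [0.562  0.3606]] [0.0339 0.0413 0.0495] [-39.5524 -39.5715 -39.4134]
-39.11024277688351
button [[0.5047 0.3113]] [[0.5048 0.3119]]
-70.0 -2.8503834532109966
110.0 0.2912092003787974
-37.0 2.856843200810461
143.0 -0.28474945277933195
323.0 2.856843200810461
```

Run:
```python
from h import *
import pickle
np.set_printoptions(precision=4,suppress=True)
a=(.5237,.392); y0=np.radians(116.5)
manip.reach([*a,.14],down(y0)); manip.grip(.04,30)
print(manip.servo_line([*a,.075],.08,max_force=10))
manip.grip(0,30); manip.hold(.2); s=manip.state(); print("grip",s["gripper_width"],s["ft_force"])
q=np.array(s["joint_positions"]); print(q[5])
tot=np.radians(156)
for k in range(1,5):
    t=q.copy(); t[5]+=tot*k/4; manip.goto_joints(t)
manip.hold(.3); s=manip.state(); print(s["joint_positions"][5],s["ft_force"],s["moment"])
manip.grip(.04); manip.hold(.2); manip.servo_line([*a,.15],.1)
hover(a,2.2,.19); cal,im=shoot("wrist"); pickle.dump((cal,im),open("d.pkl","wb"))
cv2.imwrite("pics/dial2.png",cv2.resize(im[0:200,160:410,::-1],None,fx=3,fy=3,interpolation=cv2.INTER_CUBIC)); print(manip.state()["clock"])
```

```text
False
grip 0.015271636997853003 [-2.7329 -1.3494  6.3675]
0.17776470455872775
2.898292323946014 [ 9.2162 -9.6803 -2.4951] [-1.701  -1.4512 -0.0072]
53.35
```

View pics/dial2.png

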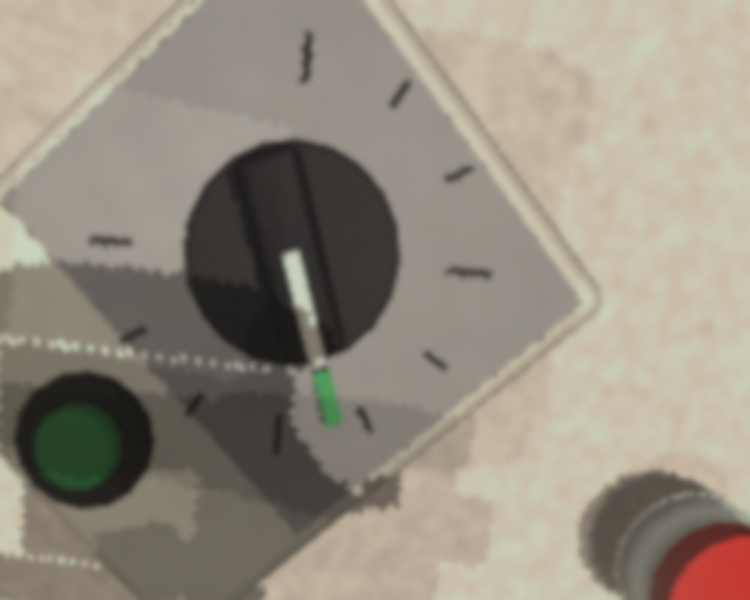

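Run:
```python
from h import *
import pickle
np.set_printoptions(precision=4,suppress=True)
cal,im=pickle.load(open("d.pkl","rb"))
P=lambda l,z: toplane(cal,np.array(l)/3+[160,0],z)[:,:2]
ax=P([(292,252)],.058)[0]; b=P([(291,252),(312,325)],.0925); d=b[1]-b[0]; m=P([(327,397)],.055)[0]-ax
print("ptr",np.degrees(np.arctan2(d[1],d[0])),"marker",np.degrees(np.arctan2(m[1],m[0])),ax)
hover((.657,.03),.0567,.2); cal,im=shoot("wrist")
for xy in ((.6616,-.0264),(.653,.1234)): print(locate(cal,im,"blue",np.array(xy),.03))
hover((.522,-.352),-.051,.14); cal,im=shoot("wrist"); print(locate(cal,im,"orange",np.array((.522,-.352)),.0045)); print(manip.state()["clock"])
```

```text
ptr -37.15457284089242 marker -39.71497627836811 [0.5237 0.392 ]
tab [ 0.6255 -0.027 ] size [np.float64(0.01202803911954503), np.float64(0.02880476179112315)] yaw -3.080525341712864
[ 0.6604 -0.0248 -3.0805]
None
tab [ 0.5563 -0.3534] size [np.float64(0.013230327736386981), np.float64(0.027838658587067317)] yaw -0.04917645610352881
[ 0.5213 -0.3517 -0.0492]
56.925
```

Run:
```python
from h import *
hover((.653,.1234),.0567,.17); cal,im=shoot("wrist","pl3")
print(locate(cal,im,"blue",np.array((.653,.1234)),.03,.1))
```

```text
None
```

View pics/pl3.png

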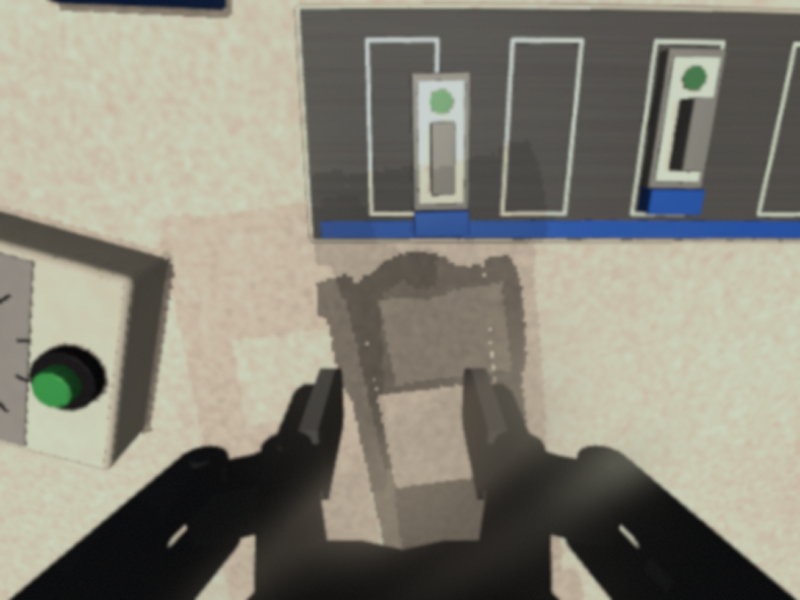

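The carrier in the +112.5 bay has been knocked aside. Its far end is at (441.5,73), its dot at (441.5,101) and its tab at (441.5,224). I'll measure it from these points and put it back.

Run:
```python
from h import *
np.set_printoptions(precision=4,suppress=True)
cal=optics.calibration("wrist"); P=lambda l,z: toplane(cal,np.array(l)*.64,z)[:,:2]
c=P([(414,73),(469,73),(468,205),(413,205)],.04); print("frame width",np.linalg.norm(c[0]-c[1]),np.linalg.norm(c[2]-c[3]))
f=(c[0]+c[1])/2; e=(c[2]+c[3])/2; n=(e-f)/np.linalg.norm(e-f); p=f+.042*n; yaw=np.arctan2(n[1],n[0])
t=P([(415,212),(468,212)],.044).mean(0); print("tab inner edge dist from far end (70):",(t-f)@n, "centre",p,yaw)
ty=(yaw+2*np.pi)%(2*np.pi)-np.pi
zg=pick(p,.03,ty); place((.653,.1234),.03,.0567,zg)
hover((.657,.03),.0567,.2); cal,im=shoot("wrist","pl4")
for xy in ((.6616,-.0264),(.653,.1234)): print(locate(cal,im,"blue",np.array(xy),.03))
```

```text
frame width 0.027834742470739148 0.030154382052846096
tab inner edge dist from far end (70): 0.06984687721031115 centre [0.6398 0.1019] -3.0686805560249955
grip 0.011318006234073745 27.78411090373993
lifted 0.011187094995686176
contact True [0.6527 0.1233 0.051 ]
clock 65.6167
tab [ 0.6257 -0.0266] size [np.float64(0.012002233660317356), np.float64(0.028739283663875792)] yaw -3.080678426559053
[ 0.6606 -0.0245 -3.0807]
tab [0.6187 0.1199] size [np.float64(0.01289721128645972), np.float64(0.031637886943230956)] yaw -3.0880487672331647
[ 0.6536  0.1218 -3.088 ]
```

View pics/pl4.png

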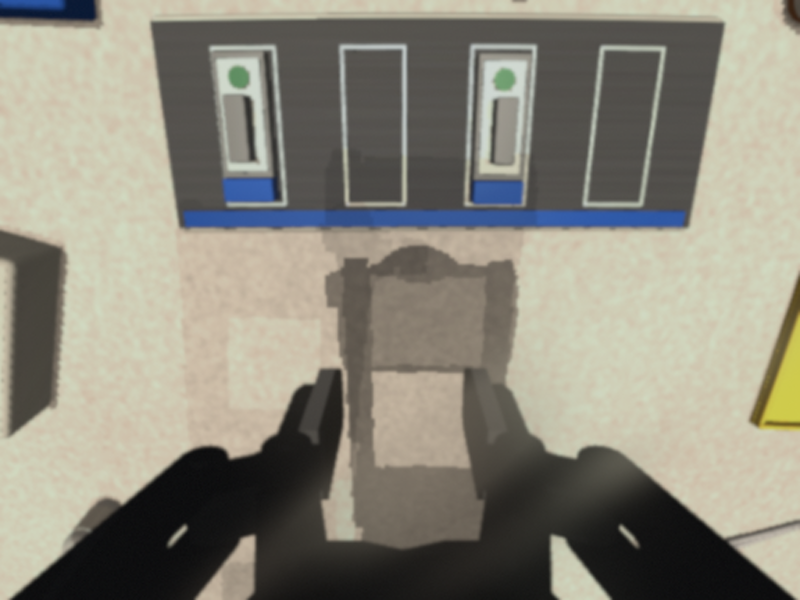

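The carrier is back inside its outline, tab at (248,190). The dial is within about 2.5° of the marker (roughly 1.6 mm of the 4 mm allowed). Now I'll press the button.

Run:
```python
from h import *
b=(.5048,.3115); yaw=2.2
manip.reach([*b,.13],down(yaw)); manip.grip(0,25); manip.hold(.2)
manip.servo_line([*b,.078],.08,max_force=10); print(manip.state()["tcp_pos"],manip.state()["ft_force"])
print(manip.servo_line([*b,.048],.015,max_force=18)); s=manip.state(); print(s["tcp_pos"],s["ft_force"])
manip.hold(.3); print(manip.state()["ft_force"])
manip.servo_line([*b,.14],.1); s=manip.state()
hover((.5237,.392),2.2,.19); cal,im=shoot("wrist")
a=cv2.resize(im[0:200,160:410,::-1],(400,320),interpolation=cv2.INTER_CUBIC)
hover((.657,.03),.0567,.2); cal,im=shoot("wrist")
cv2.imwrite("pics/end.png",np.hstack([a,cv2.resize(im[:,:,::-1],(400,320),interpolation=cv2.INTER_AREA)]))
for xy in ((.6616,-.0264),(.653,.1234)): print(locate(cal,im,"blue",np.array(xy),.03))
hover((.522,-.352),-.051,.14); cal,im=shoot("wrist"); print(locate(cal,im,"orange",np.array((.522,-.352)),.0045)); print(manip.state()["clock"])
```

```text
[0.50457532 0.31134422 0.07804346] [-1.99680678 -1.62331064  2.82123872]
True
[0.50498979 0.31163141 0.07400387] [-1.89212987 -1.0978976   9.48227984]
[-2.49831425 -0.87683378 10.12172178]
tab [ 0.62550284 -0.02696376] size [np.float64(0.012027912612935392), np.float64(0.028804444818767087)] yaw -3.080521455290953
[ 0.66043759 -0.02482759 -3.08052146]
tab [0.61839814 0.12038965] size [np.float64(0.012926147895162391), np.float64(0.030777935021201363)] yaw -3.0879149195894855
[ 0.65334773  0.12226747 -3.08791492]
tab [ 0.55628189 -0.35337243] size [np.float64(0.013230329317671211), np.float64(0.027838661924287272)] yaw -0.049176201172618325
[ 0.52132421 -0.35165196 -0.0491762 ]
75.5583
```

View pics/end.png

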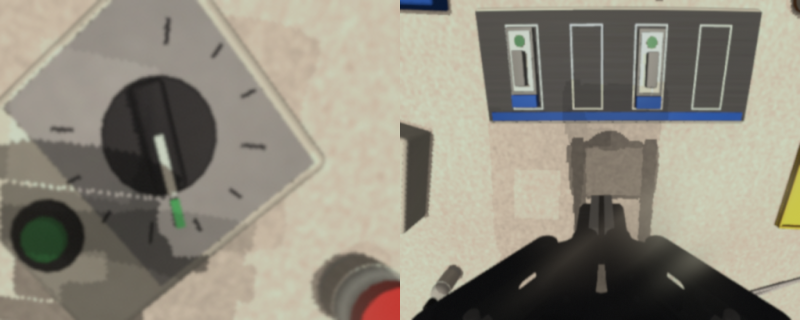

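The state looks right, but the force stop came early, so the button may not have reached the bottom. I'll press again in steps and watch the force.

Run:
```python
from h import *
b=(.5048,.3115)
manip.reach([*b,.12],down(2.2)); manip.hold(.2)
manip.servo_line([*b,.085],.08); manip.hold(.3); f0=manip.state()["ft_force"][2]
for z in np.arange(.083,.055,-.001):
    manip.servo_line([*b,z],.02); manip.hold(.15); s=manip.state(); f=s["ft_force"][2]-f0
    print(round(z,3),round(s["tcp_pos"][2],4),round(f,1))
    if f>20: break
manip.hold(.3); manip.servo_line([*b,.14],.1); hover((.522,-.352),-.051,.16); print(manip.state()["clock"])
```

```text
0.083 0.083 -0.3
0.082 0.082 0.6
0.081 0.081 0.7
0.08 0.0801 2.4
0.079 0.0791 1.9
0.078 0.078 2.8
0.077 0.0771 3.7
0.076 0.0761 3.6
0.075 0.0751 4.7
0.074 0.0741 4.8
0.073 0.0739 14.3
0.072 0.0737 23.8
87.55
```

The button bottoms out at TCP z = 0.074, so both presses went right down. Everything was in place at the last look, so I'm handing in.

Run:
```python
from h import *
hover((.657,.03),.0567,.2); cal,im=shoot("wrist")
r=[locate(cal,im,"blue",np.array(xy),.03) for xy in ((.6616,-.0264),(.653,.1234))]
manip.hold(.3)
if all(x is not None for x in r): print(sign_off())
```

```text
tab [ 0.62562575 -0.02649995] size [np.float64(0.01293703484237609), np.float64(0.028768696767182432)] yaw -3.0829597527482515
tab [0.61845686 0.12034708] size [np.float64(0.012926735673008831), np.float64(0.03171524432720803)] yaw -3.090367766707636
the job is handed in; nothing more can be done
None
```

I handed the job in at about 90 s; no verdict was returned: one finished carrier is in the tray, both new ones are in their outlines with tabs to the stripe (one was knocked aside mid-run and put back), the dial is about 2.5° from the green marker, and the start button was pressed right down twice and let go.

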